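# Put the disc-cutter punches back in their graded rack

### The job

Put the four steel disc-cutter punches back into the wooden rack in order of size, each standing upright all the way down in its own bore: the thinnest in the smallest bore, on up to the thickest in the largest. One of the smaller punches has been left in the largest bore by mistake, so it has to come out of there before the thickest can go in. Do not let a punch topple over, and leave the hammer and the loupe where they are.

Things in the scene. Friction and masses are not known exactly. Their poses are not given: they have to be found in the camera images.
- punch_rack: Pale wooden plate fixed flat, at any yaw, on a dark green mat 3 mm thick: 214 mm (its y) x 78 mm (x), 18 mm thick. Origin: centre of underside. Four round bores go right through to the mat, on its line x = 0: diameters 25, 35, 45, 55 mm (2 mm chamfer) at y = -77.5, -37.5, +12.5, +72.5 mm, for the 16, 26, 36, 46 mm punches in that order, each bore 9 mm wider than its punch and too small for the next.
- punch_16: The thinnest of four bright steel punches: solid cylinder 16 mm in diameter, 52 mm tall, about 70 g. Origin: centre of its flat underside; z is its axis, up. It stands on end on a brown pad 3 mm thick, or inside the rack's 55 mm bore (one of the three smaller punches does, a different one each time), down on the mat there, its top 34 mm above the rack's.
- punch_26: The second thinnest of four bright steel punches: solid cylinder 26 mm in diameter, 52 mm tall, about 170 g. Origin: centre of its flat underside; z is its axis, up. It stands on end on a brown pad 3 mm thick, or inside the rack's 55 mm bore (one of the three smaller punches does, a different one each time), down on the mat there, its top 34 mm above the rack's.
- punch_36: The second thickest of four bright steel punches: solid cylinder 36 mm in diameter, 52 mm tall, about 320 g. Origin: centre of its flat underside; z is its axis, up. It stands on end on a brown pad 3 mm thick, or inside the rack's 55 mm bore (one of the three smaller punches does, a different one each time), down on the mat there, its top 34 mm above the rack's.
- punch_46: The thickest of four bright steel punches: solid cylinder 46 mm in diameter, 52 mm tall, about 500 g. Origin: centre of its flat underside; z is its axis, up. It stands on end on a brown pad 3 mm thick.
- disc_cutter: Disc cutter the punches belong to, a bystander: steel block of two bolted plates with three holes in the top, 74 mm (x) by 130 mm (y), 36.5 mm high, fixed on a steel slab behind the punches. Origin: middle of the underside.
- hammer: Small hammer with a wooden handle lying near the right side of the worktop, a loose bystander: 226 mm long (y axis; head at +y), head 78 mm wide (x), 23 mm high. Origin: middle of its underside.
- loupe: Black eye loupe standing on the brown pad, a loose bystander: round, 39 mm in diameter, 30 mm high. Origin: centre of its underside.
- microscope: White stereo microscope on a post behind the brown pad, fixed, a bystander. Its head hangs over the back of the worktop between y = 0.14 and 0.37 m (world), forward to x = 0.56 m, lowest point 215 mm up: carry things across well in front of it, hand at x below 0.48 m there, or the wrist hits it. Origin: on the worktop under the middle of the head.

How it is judged:
At the end, for the whole second after the job is handed in: Each of the four punches stands upright (within 0.1 rad) in its own bore of the rack, axis within 7 mm of the bore's axis along each of the rack's axes, underside less than 4 mm above the rack's underside, released and at rest (x of punch_16 in the frame of punch_rack between -0.007 and 0.007 m and y of punch_16 in the frame of punch_rack between -0.0845 and -0.0705 m and z of each of punch_16, punch_26, punch_36, punch_46 in the frame of punch_rack below 0.004 m and angle between each of punch_16, punch_26, punch_36, punch_46's own z axis and vertical below 0.1 rad and linear speed of each of punch_16, punch_26, punch_36, punch_46 below 0.02 m/s and angular speed of each of punch_16, punch_26, punch_36, punch_46 below 0.2 rad/s and x of punch_26 in the frame of punch_rack between -0.007 and 0.007 m and y of punch_26 in the frame of punch_rack between -0.0445 and -0.0305 m and x of punch_36 in the frame of punch_rack between -0.007 and 0.007 m and y of punch_36 in the frame of punch_rack between 0.0055 and 0.0195 m and x of punch_46 in the frame of punch_rack between -0.007 and 0.007 m and y of punch_46 in the frame of punch_rack between 0.0655 and 0.0795 m); the robot touches nothing.
It fails at once if a punch topples (leans more than 1 rad) (angle between any of punch_16, punch_26, punch_36, punch_46's own z axis and vertical above 1 rad).
It fails at once if the hammer or the loupe is shifted by more than 25 mm (distance of any of hammer, loupe from where it was at the start of the episode above 0.025 m).
It also fails if it takes over 125 s, if anything falls off the work surface, if the arm or the gripper's body presses on something with over 40 N, if the wrist force passes 120 N, or if a joint passes its speed limit or range.

### The arm

A 7-joint arm with a two-finger parallel gripper is mounted at the origin on a cart in front of the work surface, level with it; the furniture and walls round the work are solid. World frame = base frame: x ahead of the robot, y to its left, z up, the work surface at z = 0. Lengths are in m, angles in rad, forces in N, time in s.
With the tool pointing down it reaches from about 0.4 to 0.85 m from the base axis. Payload 10.4 kg.
Tool frame: the origin (TCP) lies midway between the tips of the shut fingers; the grasp point (between the pads) lies 19 mm behind it; z points along the fingers, y is the line along which they close (so a half turn about z gives the same grasp; the last joint's range is limited). The gripper opens to 87 mm and grips with 3 to 60 N. Pads are 19 mm wide; open, the fingers measure 117 mm over their backs; the gripper's body (75 mm by 190 mm) begins 51 mm behind the grasp point.
Start: joints at [1.112, 0.332, -0.065, 1.46, 0.022, 1.35, -0.088], TCP at [0.264, -0.567, 0.223] pointing down, gripper open.
Joint ranges: [-2.6, 2.6], [-0.5, 2.12], [-1.47, 1.34], [0.16, 2.42], [-1.27, 4.41], [0.06, 2.06], [-2.6, 2.6]. Speed limits (rad/s): [2.22, 2.22, 2.79, 2.79, 3.14, 3.14, 3.14].

### API

Orientations are given as a unit quaternion [x, y, z, w].
In Python, from bench import sensors, eyes, order gives the robot as it stands.
- The arm moves only by the tool arm_command, never from a script. Its argument "steps" is a list of rows, each an object with "rot": the turn, a rotation vector about the world's x, y, z in degrees, a list of three; "slide": the shift along the world's x, y, z in m, a list of three; "grip": the opening, from 0 (shut) to 1 (fully open). A call has exactly 8 rows; each row shifts and turns the commanded pose from where the row before left it; what a row does not reach is not made up. A row lasts 1/8 s, in which the tool goes at most 62.5 mm and 10.7 degrees, less where a joint would pass 70% of its speed; a pose out of reach is approached as far as the arm can. A call with a gripper value outside its range is refused whole. The fingers move at their own pace and stop on an object; "newtons" is the grip in N (left out, the last holds). Time passes only in rows, so rows that do not move let the fingers close, or fill a call up. It gives the time, the measured TCP pose, the force, the opening and the grip force at its end, in the units of the state.
- sensors.read_state(): the state, without advancing time (a new reading comes with each control period).
- eyes.camera(name): name is "side" or "top"; returns a dict with "pixels" (400x640x3 uint8, red, green, blue), "intrinsics" (3x3 intrinsics, pixels), "pose" (4x4, takes a point from camera to world coordinates). Camera axes: x right, y down, z forward; pixel columns grow to the right and rows downward; lengths in m; the calibration is good to about 2 mm. A picture is of the moment at which its call begins. There is no depth.
- order.close_job(): hands the job in; it is judged then, once.
Trained networks look in a picture, given as the dict that the camera call returned (one of the last four; its "shot" number tells which), for a name from the list of things; names that differ only in an ending like _2 or _b are one class to them, and where a whole thing is asked for, a point or a joint stands for the part that bears it (a point fixed in the world has none). Each returns a list of dicts, best first, with "conf" (0 to 1); they miss things now and then, are a little off and sometimes report something else, mostly with a low value. They report only what shows in the picture. A call takes as long as a camera call.
- eyes.look_for(name, picture): "bbox" ([left, top, right, bottom] in pixels, round what is visible of it).
The state is a dict: "time": time; "joint_positions": joint angles; "joint_vel": joint speeds; "joint_torque": joint torques, N m; "ee_pos": TCP position; "eef_rot": TCP orientation; "ft_force": force on the tool from outside, world axes, zero at the start; "torque": the same for the moment, N m; "width": finger opening in m; "grip_force": force on a finger pad.
Only numpy, scipy, OpenCV 4.12 (cv2) and the standard library are available. Lean on these libraries where they do the work, as an engineer would, in place of code of your own. Each camera call takes 0.05 s, during which the arm holds its last target. There are 200 camera calls.

## Working session

There is one attempt and no reset: what is moved stays moved. The work goes in short steps, Python scripts to look and compute and a tool call to move; the robot and the scene stay as the last step left them, time stands still between calls to the robot, and variables do not carry over. Pictures are saved under pics/ and viewed, at most 14 in all, crops included, and the job is handed in when it is done.

Besides the shell and the picture viewer there is one more tool, called after "Call:" as name(argument=value, ...), one argument or row to a line, values as JSON. arm_command: Moves the arm, as the interface text tells. Its arguments: {"type":"object","properties":{"steps":{"type":"array","items":{"type":"object","properties":{"rot":{"type":"array","items":{"type":"number"}},"slide":{"type":"array","items":{"type":"number"}},"grip":{"type":"number"}}}},"newtons":{"type":"number"}},"required":["steps"]}

```bash
mkdir -p pics; cat > h.py <<'E'
import numpy as np, cv2
from bench import sensors, eyes, order
def ray(p,uv,z):
    K=np.array(p["intrinsics"]);T=np.array(p["pose"])
    d=T[:3,:3]@np.linalg.solve(K,[uv[0],uv[1],1.]);o=T[:3,3]
    return o+d*(z-o[2])/d[2]
def proj(p,X):
    K=np.array(p["intrinsics"]);T=np.array(p["pose"])
    c=T[:3,:3].T@(np.array(X)-T[:3,3]);u=K@c;return u[:2]/u[2]
def save(p,n): cv2.imwrite("pics/"+n,np.array(p["pixels"])[:,:,::-1])
E
python3 - <<'E'
from h import *
s=sensors.read_state();print({k:np.round(v,3) for k,v in s.items()})
for c in("top","side"):
    p=eyes.camera(c);save(p,c+"0.png");print(c,np.round(p["intrinsics"],1).tolist(),np.round(p["pose"],3).tolist())
    for n in["punch_rack","punch_16","punch_26","punch_36","punch_46","loupe","hammer","disc_cutter"]:
        print(n,[(np.round(d["bbox"],1).tolist(),round(d["conf"],2)) for d in eyes.look_for(n,p)[:4]])
E
```

```text
{'time': np.float64(0.0), 'joint_positions': array([ 1.112,  0.333, -0.065,  1.461,  0.022,  1.35 , -0.089]), 'joint_vel': array([ 0.001, -0.002,  0.   ,  0.001,  0.002, -0.001,  0.001]), 'joint_torque': array([-1.0000e-03, -6.2326e+01,  2.4000e-02, -3.8990e+01, -6.1000e-02,
        4.0000e-02,  0.0000e+00]), 'ee_pos': array([ 0.264, -0.566,  0.222]), 'eef_rot': array([ 0.976,  0.216, -0.   , -0.001]), 'ft_force': array([-0.751,  1.243,  0.252]), 'torque': array([ 0.019, -0.019, -0.017]), 'grip_force': np.float64(0.0), 'width': np.float64(0.087)}
top [[373.2, 0.0, 318.9], [0.0, 373.2, 204.0], [0.0, 0.0, 1.0]] [[0.053, -0.976, 0.212, 0.359], [-0.999, -0.051, 0.016, 0.078], [-0.005, -0.212, -0.977, 1.154], [0.0, 0.0, 0.0, 1.0]]
punch_rack [([339.7, 203.2, 408.6, 260.4], 0.91), ([212.4, 204.3, 222.2, 218.7], 0.29)]
punch_16 [([221.3, 239.0, 243.3, 252.9], 0.48)]
punch_26 [([221.3, 239.0, 243.3, 252.9], 0.48)]
punch_36 [([221.3, 239.0, 243.3, 252.9], 0.48)]
punch_46 [([221.3, 239.0, 243.3, 252.9], 0.48)]
loupe [([212.0, 206.0, 223.1, 218.4], 0.64)]
hammer [([417.3, 210.4, 439.5, 288.4], 
[... 451 characters left out ...]
nch_26 [([377.2, 280.9, 402.7, 315.8], 0.87), ([357.6, 153.7, 367.1, 169.1], 0.67), ([368.2, 223.2, 380.5, 246.3], 0.66), ([378.9, 246.4, 396.9, 272.9], 0.57)]
punch_36 [([377.2, 280.9, 402.7, 315.8], 0.87), ([357.6, 153.7, 367.1, 169.1], 0.67), ([368.2, 223.2, 380.5, 246.3], 0.66), ([378.9, 246.4, 396.9, 272.9], 0.57)]
punch_46 [([377.2, 280.9, 402.7, 315.8], 0.87), ([357.6, 153.7, 367.1, 169.1], 0.67), ([368.2, 223.2, 380.5, 246.3], 0.66), ([378.9, 246.4, 396.9, 272.9], 0.57)]
loupe [([330.6, 317.3, 349.4, 338.3], 0.9), ([325.1, 129.6, 395.6, 150.4], 0.48), ([270.7, 248.1, 332.3, 309.2], 0.37)]
hammer [([323.8, 133.0, 398.7, 151.8], 0.92)]
disc_cutter [([269.4, 247.7, 330.3, 309.9], 0.84)]
```

```bash
python3 - <<'E'
import cv2
a=cv2.imread("pics/top0.png")[150:300,195:455];cv2.imwrite("pics/topc.png",cv2.resize(a,None,fx=3,fy=3,interpolation=cv2.INTER_CUBIC))
a=cv2.imread("pics/side0.png")[120:345,255:415];cv2.imwrite("pics/sidec.png",cv2.resize(a,None,fx=2.6,fy=2.6,interpolation=cv2.INTER_CUBIC))
E
```

```text
(no output)
```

View pics/topc.png

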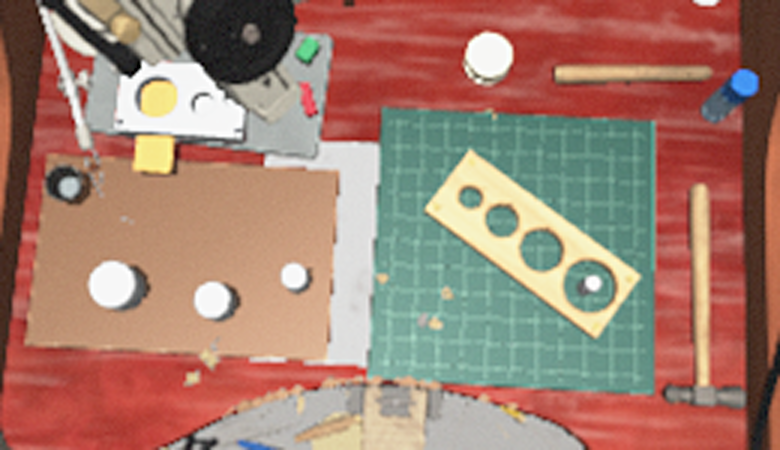

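View pics/sidec.png

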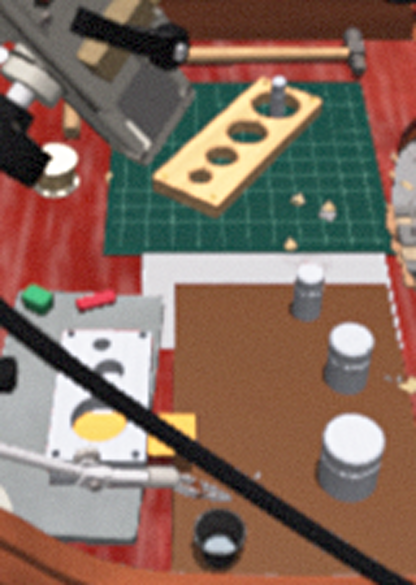

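The top view shows the 46, 36 and 26 punches on the pad at crop px (116,285), (215,300) and (294,277). The 16 stands in the largest bore at (593,284), and the bores run from (469,196) to (590,285). The side view agrees.

```bash
cat >> h.py <<'E'
B=np.array([-77.5,-37.5,12.5,72.5])/1e3
def blob(im,c,r,thr):
    g=cv2.GaussianBlur(cv2.resize(im[:,:,:].min(2),None,fx=4,fy=4,interpolation=cv2.INTER_CUBIC),(3,3),0)
    m=(g>thr).astype(np.uint8); n,l,st,ce=cv2.connectedComponentsWithStats(m)
    k=[i for i in range(1,n) if np.hypot(*(ce[i]/4-c))<r]
    k=max(k,key=lambda i:st[i,4]) if k else None
    return (None,0) if k is None else ((ce[k]+.5)/4-.5,st[k,4]/16)
E
python3 - <<'E'
from h import *
from scipy.optimize import least_squares
p=eyes.camera("top");im=np.array(p["pixels"])
crop=lambda x,y:np.array([195+x/3,150+y/3])
for n,x,y in[("46",116,285),("36",215,300),("26",294,277),("16",593,284)]:
  for t in(150,180,205):
    c,a=blob(im,crop(x,y),5,t)
    if c is not None:
        X=ray(p,c,.055);q=np.linalg.norm(X-np.array(p["pose"])[:3,3]);print(n,t,np.round(c,1),np.round(X,4),"dia mm",round(2000*np.sqrt(a/np.pi)*q/373.2/1,1))
# rack mask
hsv=cv2.cvtColor(im,cv2.COLOR_RGB2HSV)
m=((hsv[:,:,0]>12)&(hsv[:,:,0]<32)&(hsv[:,:,1]>40)&(hsv[:,:,2]>160)).astype(np.uint8)
m[:200]=0;m[:,:330]=0;m[265:]=0;m[:,412:]=0
n,l,st,ce=cv2.connectedComponentsWithStats(m,connectivity=4);k=1+st[1:,4].argmax();m=(l==k).astype(np.uint8)
cs,h=cv2.findContours(m,cv2.RETR_CCOMP,cv2.CHAIN_APPROX_NONE)
o=max(cs,key=cv2.contourArea);r=cv2.boxPoints(cv2.minAreaRect(o));print(np.round(r,1))
w=np.array([ray(p,v,.021)[:2] for v in r]);print(np.round(w,4),w.mean(0),[round(np.linalg.norm(w[i]-w[i-1]),3) for i in range(4)])
for c,hh in zip(cs,h[0]):
    if hh[3]>=0:
        (x,y),rr=cv2.minEnclosingCircle(c);M=cv2.moments(c)
        if M["m00"]>4:c0=(M["m10"]/M["m00"],M["m01"]/M["m00"]);print("hole",np.round(c0,1),rr,np.round(ray(p,c0,.021),4))
print("loupe",ray(p,(217.5,212.5),.03))
E
```

```text
46 150 [231.8 244.3] [0.4619 0.3457 0.055 ] dia mm 48.8
46 180 [231.8 244.3] [0.462  0.3457 0.055 ] dia mm 47.1
46 205 [231.8 244.3] [0.462  0.3457 0.055 ] dia mm 45.6
36 150 [265.1 249.5] [0.4519 0.2463 0.055 ] dia mm 38.1
36 180 [265.1 249.5] [0.4519 0.2462 0.055 ] dia mm 36.2
36 205 [265.1 249.5] [0.4519 0.2462 0.055 ] dia mm 34.8
26 150 [292.3 241.4] [0.4797 0.1681 0.055 ] dia mm 27.9
26 180 [292.3 241.4] [0.4797 0.168  0.055 ] dia mm 25.9
26 205 [292.4 241.5] [0.4796 0.1678 0.055 ] dia mm 24.3
16 150 [392.3 243.9] [ 0.4881 -0.1264  0.055 ] dia mm 17.5
16 180 [392.3 243.9] [ 0.4881 -0.1263  0.055 ] dia mm 15.8
16 205 [392.3 243.9] [ 0.4882 -0.1263  0.055 ] dia mm 14.4
[[335.8 219.6]
 [351.4 198.8]
 [408.7 241.8]
 [393.1 262.6]]
[[ 0.5577  0.0417]
 [ 0.6259 -0.0039]
 [ 0.5012 -0.1822]
 [ 0.4361 -0.1356]] [ 0.53021275 -0.07001532] [np.float64(0.215), np.float64(0.082), np.float64(0.218), np.float64(0.08)]
hole [391.2 244.9] 9.664440155029297 [ 0.4888 -0.1292  0.021 ]
hole [375.1 232.9] 8.093770980834961 [ 0.5228 -0.0799  0.021 ]
hole [361.9 223. ] 6.324655532836914 [ 0.5513 -0.0388  0.021 ]
hole [351.5 215.2] 4.612269878387451 [ 0.5741 -0.006   0.021 ]
loupe [0.55913216 0.40566157 0.03      ]
```

Call:
arm_command(
  steps=[
    {"slide":[0.022,0.044,-0.008],"rot":[0,0,3.8],"grip":0.7},
    {"slide":[0.022,0.044,-0.008],"rot":[0,0,3.8],"grip":0.7},
    {"slide":[0.022,0.044,-0.008],"rot":[0,0,3.8],"grip":0.7},
    {"slide":[0.022,0.044,-0.008],"rot":[0,0,3.8],"grip":0.7},
    {"slide":[0.022,0.044,-0.008],"rot":[0,0,3.8],"grip":0.7},
    {"slide":[0.022,0.044,-0.008],"rot":[0,0,3.8],"grip":0.7},
    {"slide":[0.022,0.044,-0.008],"rot":[0,0,3.8],"grip":0.7},
    {"slide":[0.022,0.044,-0.008],"rot":[0,0,3.8],"grip":0.7},
  ],
  newtons=30,
)

```text
time: 1.95
ee_pos: [0.4405, -0.2132, 0.1586]
eef_rot: [0.885, 0.466, 0.0, 0.0]
ft_force: [0.5, -0.6, 0.5]
width: 0.0607
grip_force: 0.0
```

Call:
arm_command(
  steps=[
    {"slide":[0.016,0.029,-0.01],"grip":0.7},
    {"slide":[0.016,0.029,-0.01],"grip":0.7},
    {"slide":[0.0157,0.029,-0.01],"grip":0.7},
    {"slide":[0,0,-0.01],"grip":0.7},
    {"slide":[0,0,-0.01],"grip":0.7},
    {"slide":[0,0,-0.01],"grip":0.7},
    {"grip":0.7},
    {"grip":0.7},
  ],
)

```text
schema error: expected keys rot, slide, grip
```

```bash
python3 - <<'E'
from h import *
s=sensors.read_state();print(s["ee_pos"])
for c in("top","side"):
    p=eyes.camera(c);im=np.array(p["pixels"]);u,v=proj(p,[.488,-.126,.06]).astype(int);print(c,u,v,"tcp px",proj(p,s["ee_pos"]))
    a=im[max(0,v-75):v+60,u-80:u+80,::-1];cv2.imwrite("pics/a_%s.png"%c,cv2.resize(a,None,fx=4,fy=4,interpolation=cv2.INTER_CUBIC))
E
```

```text
[ 0.44047269 -0.21321572  0.15863158]
top 392 243 tcp px [432.4057852  259.38956785]
side 361 149 tcp px [378.67962293 102.67482716]
```

View pics/a_side.png

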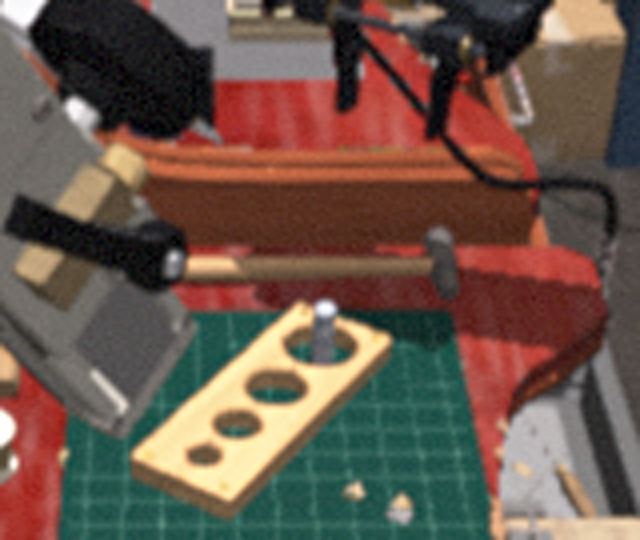

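The refused call moved nothing. In the crop the gripper is at (395,60) and the 16 punch top at (325,308). All three keys are needed in every row.

Call:
arm_command(
  steps=[
    {"slide":[0.016,0.029,-0.01],"rot":[0,0,0],"grip":0.7},
    {"slide":[0.016,0.029,-0.01],"rot":[0,0,0],"grip":0.7},
    {"slide":[0.0157,0.029,-0.01],"rot":[0,0,0],"grip":0.7},
    {"slide":[0,0,-0.01],"rot":[0,0,0],"grip":0.7},
    {"slide":[0,0,-0.01],"rot":[0,0,0],"grip":0.7},
    {"slide":[0,0,-0.01],"rot":[0,0,0],"grip":0.7},
    {"slide":[0,0,0],"rot":[0,0,0],"grip":0.7},
    {"slide":[0,0,0],"rot":[0,0,0],"grip":0.7},
  ],
)

```text
time: 3.05
ee_pos: [0.4876, -0.128, 0.0988]
eef_rot: [0.886, 0.464, 0.0, 0.0]
ft_force: [0.6, -0.3, 0.3]
width: 0.0608
grip_force: 0.0
```

```bash
python3 - <<'E'
from h import *
s=sensors.read_state();print(s["ee_pos"],s["eef_rot"])
p=eyes.camera("side");im=np.array(p["pixels"]);u,v=proj(p,[.488,-.126,.06]).astype(int);print(u,v,"tcp px",proj(p,s["ee_pos"]),"punch px",proj(p,[.488,-.126,.055]))
a=im[v-75:v+60,u-80:u+80,::-1];cv2.imwrite("pics/b.png",cv2.resize(a,None,fx=4,fy=4,interpolation=cv2.INTER_CUBIC))
c,ar=blob(im,np.array([362.2,150.5]),4,150);print(c,c is not None and ray(p,c,.055))
E
```

```text
[ 0.48761513 -0.12803837  0.09883221] [8.85673120e-01 4.64309245e-01 1.32806677e-04 1.79767137e-04]
361 149 tcp px [362.73927027 137.30128739] punch px [361.77162402 150.88900191]
None False
```

View pics/b.png

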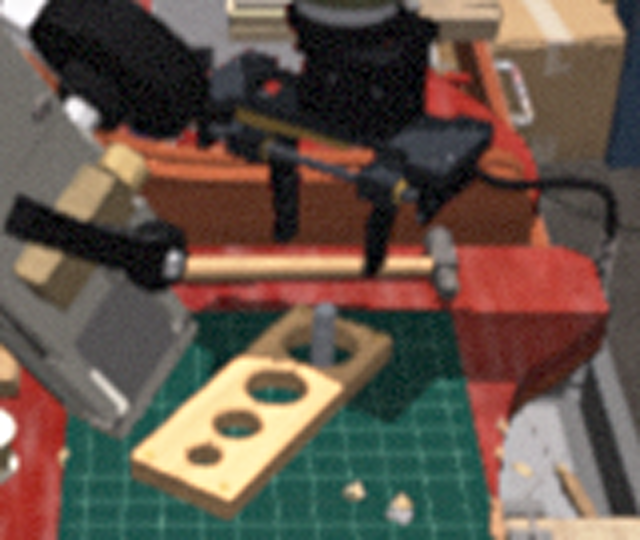

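The fingertips, at crop (287,240) and (375,272), straddle the punch top at (323,310), as predicted. I'm going down to grip.

Call:
arm_command(
  steps=[
    {"slide":[0.0005,0.0015,-0.02],"rot":[0,0,0],"grip":0.7},
    {"slide":[0,0,-0.02],"rot":[0,0,0],"grip":0.7},
    {"slide":[0,0,-0.02],"rot":[0,0,0],"grip":0.7},
    {"slide":[0,0,-0.012],"rot":[0,0,0],"grip":0.7},
    {"slide":[0,0,0],"rot":[0,0,0],"grip":0.7},
    {"slide":[0,0,0],"rot":[0,0,0],"grip":0.1},
    {"slide":[0,0,0],"rot":[0,0,0],"grip":0.0},
    {"slide":[0,0,0],"rot":[0,0,0],"grip":0.0},
  ],
  newtons=30,
)

```text
time: 4.1
ee_pos: [0.4883, -0.1262, 0.027]
eef_rot: [0.886, 0.465, 0.0, 0.0]
ft_force: [-0.0, 0.0, -1.0]
width: 0.0388
grip_force: 0.0
```

Call:
arm_command(
  steps=[
    {"slide":[0,0,0],"rot":[0,0,0],"grip":0.0},
    {"slide":[0,0,0],"rot":[0,0,0],"grip":0.0},
    {"slide":[0,0,0.01],"rot":[0,0,0],"grip":0.0},
    {"slide":[0,0,0.015],"rot":[0,0,0],"grip":0.0},
    {"slide":[0,0,0.015],"rot":[0,0,0],"grip":0.0},
    {"slide":[0,0,0],"rot":[0,0,0],"grip":0.0},
    {"slide":[0,0,0],"rot":[0,0,0],"grip":0.0},
    {"slide":[0,0,0],"rot":[0,0,0],"grip":0.0},
  ],
)

```text
time: 5.1
ee_pos: [0.4877, -0.126, 0.0661]
eef_rot: [0.886, 0.465, -0.0, -0.0]
ft_force: [-0.2, -0.3, -1.0]
width: 0.015
grip_force: 30.0
```

Call:
arm_command(
  steps=[
    {"slide":[0.01,0.014,0],"rot":[0,0,0],"grip":0.0},
    {"slide":[0.017,0.023,0],"rot":[0,0,0],"grip":0.0},
    {"slide":[0.017,0.024,0],"rot":[0,0,0],"grip":0.0},
    {"slide":[0.017,0.024,0],"rot":[0,0,0],"grip":0.0},
    {"slide":[0.015,0.021,0],"rot":[0,0,0],"grip":0.0},
    {"slide":[0.01,0.014,0],"rot":[0,0,0],"grip":0.0},
    {"slide":[0,0,0],"rot":[0,0,0],"grip":0.0},
    {"slide":[0,0,0],"rot":[0,0,0],"grip":0.0},
  ],
)

```text
time: 6.1
ee_pos: [0.5736, -0.007, 0.0663]
eef_rot: [0.886, 0.464, -0.0, 0.0]
ft_force: [-0.2, -0.1, -0.4]
width: 0.0151
grip_force: 30.0
```

```bash
python3 - <<'E'
from h import *
s=sensors.read_state();print(s["ee_pos"],s["grip_force"])
p=eyes.camera("side");im=np.array(p["pixels"])
print("bore px",proj(p,[.5741,-.006,.021]),"bottom px",proj(p,list(s["ee_pos"][:2])+[.042]))
u,v=proj(p,[.55,-.05,.04]).astype(int);print(u,v)
cv2.imwrite("pics/c.png",cv2.resize(im[v-50:v+50,u-65:u+65,::-1],None,fx=5,fy=5,interpolation=cv2.INTER_CUBIC))
E
```

```text
[ 0.57362582 -0.00696727  0.06630998] 30.000274465419352
bore px [331.54838516 187.40741585] bottom px [331.78898345 181.00688081]
340 171
```

View pics/c.png

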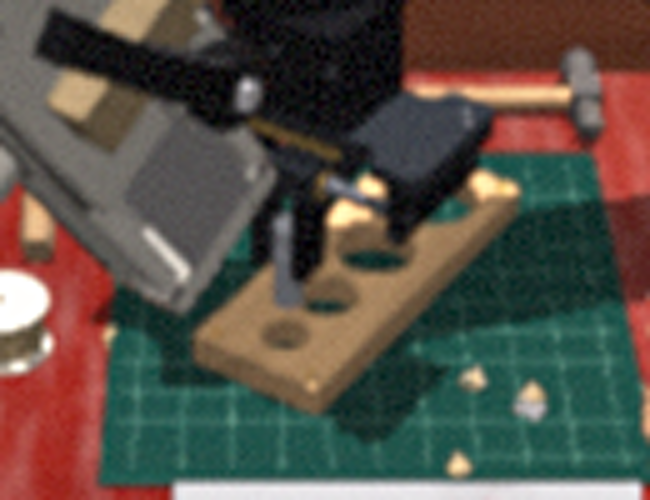

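The punch bottom, at crop (290,303), is directly above the smallest bore at (287,335). Both are offset from prediction by the same 1 px, so I'm lowering it.

Call:
arm_command(
  steps=[
    {"slide":[0.0005,0.001,-0.008],"rot":[0,0,0],"grip":0.0},
    {"slide":[0,0,-0.008],"rot":[0,0,0],"grip":0.0},
    {"slide":[0,0,-0.008],"rot":[0,0,0],"grip":0.0},
    {"slide":[0,0,-0.008],"rot":[0,0,0],"grip":0.0},
    {"slide":[0,0,-0.006],"rot":[0,0,0],"grip":0.0},
    {"slide":[0,0,0],"rot":[0,0,0],"grip":0.0},
    {"slide":[0,0,0],"rot":[0,0,0],"grip":0.0},
    {"slide":[0,0,0],"rot":[0,0,0],"grip":0.0},
  ],
)

```text
time: 7.15
ee_pos: [0.5746, -0.0051, 0.0286]
eef_rot: [0.886, 0.465, 0.0, 0.0]
ft_force: [0.1, 0.6, -0.6]
width: 0.0156
grip_force: 30.0
```

Call:
arm_command(
  steps=[
    {"slide":[0,0,-0.001],"rot":[0,0,0],"grip":0.0},
    {"slide":[0,0,0],"rot":[0,0,0],"grip":0.4},
    {"slide":[0,0,0],"rot":[0,0,0],"grip":0.4},
    {"slide":[0,0,0],"rot":[0,0,0],"grip":0.4},
    {"slide":[0,0,0],"rot":[0,0,0],"grip":0.4},
    {"slide":[0,0,0.02],"rot":[0,0,0],"grip":0.5},
    {"slide":[0,0,0.03],"rot":[0,0,0],"grip":0.5},
    {"slide":[0,0,0.03],"rot":[0,0,0],"grip":0.5},
  ],
)

```text
time: 8.15
ee_pos: [0.5748, -0.0049, 0.1099]
eef_rot: [0.885, 0.465, 0.0, 0.0]
ft_force: [1.0, -0.2, -0.9]
width: 0.0433
grip_force: 0.0
```

Call:
arm_command(
  steps=[
    {"slide":[-0.03,0.008,0],"rot":[0,0,-7],"grip":0.55},
    {"slide":[-0.03,0.012,0],"rot":[0,0,-7],"grip":0.55},
    {"slide":[-0.03,0.015,0],"rot":[0,0,-7],"grip":0.55},
    {"slide":[-0.03,0.02,0],"rot":[0,0,-7],"grip":0.55},
    {"slide":[-0.005,0.03,0],"rot":[0,0,-7],"grip":0.55},
    {"slide":[0.01,0.03,0],"rot":[0,0,-7],"grip":0.55},
    {"slide":[0.01,0.03,0],"rot":[0,0,-7],"grip":0.55},
    {"slide":[0.01,0.028,0],"rot":[0,0,-6],"grip":0.55},
  ],
)

```text
time: 9.15
ee_pos: [0.4802, 0.1692, 0.1092]
eef_rot: [1.0, 0.001, 0.001, -0.0]
ft_force: [-0.6, 0.5, -0.7]
width: 0.048
grip_force: 0.0
```

```bash
python3 - <<'E'
from h import *
s=sensors.read_state();print(s["ee_pos"],s["eef_rot"],s["joint_positions"].round(2))
p=eyes.camera("side");im=np.array(p["pixels"])
for n,x in [("16",[.5741,-.006,.055]),("26",[.4797,.168,.055]),("tcp",s["ee_pos"])]: print(n,proj(p,x).round(1))
cv2.imwrite("pics/d.png",cv2.resize(im[130:290,290:450,::-1],None,fx=3.7,fy=3.7,interpolation=cv2.INTER_CUBIC))
E
```

```text
[0.48020385 0.16920304 0.1091531 ] [ 9.99998485e-01  1.49828695e-03  8.83259166e-04 -7.44204775e-05] [ 0.11  0.23 -0.59  1.88  0.14  1.08 -2.11]
16 [331.7 177.3]
26 [373.7 224.5]
tcp [375.4 207.4]
```

View pics/d.png

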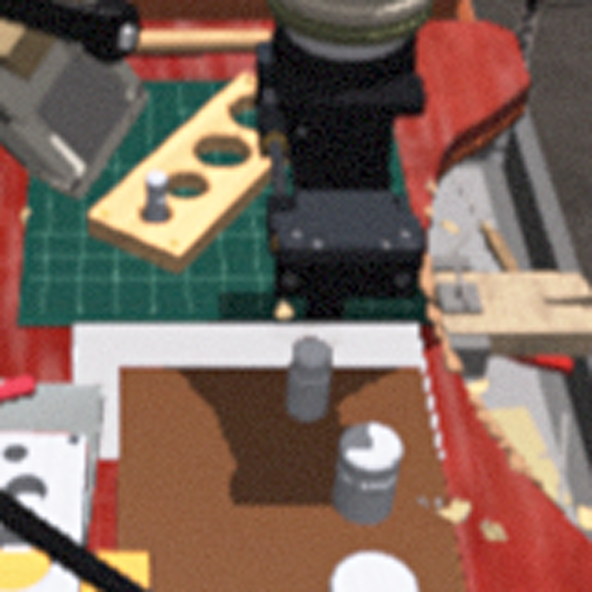

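The 16 punch stands in its bore, with its top at crop (156,180). The 26 top is at (311,352) as predicted. The front finger at about (337,318) looks a little to the right, so I'm checking it with a brightened crop.

```bash
python3 - <<'E'
from h import *
s=sensors.read_state();e=s["ee_pos"]
p=eyes.camera("side");im=np.array(p["pixels"])
a=im[180:250,340:420,::-1];a=np.clip(255*(a/255.)**.5,0,255).astype(np.uint8);a=cv2.resize(a,None,fx=8,fy=8,interpolation=cv2.INTER_CUBIC)
for dx in(-.0095,.0095):
  for dy in(.024,.039):
    q=(proj(p,e+[dx,dy,0])-[340,180]+.5)*8;cv2.circle(a,(int(q[0]),int(q[1])),3,(0,0,255),-1)
cv2.imwrite("pics/e.png",a)
E
```

```text
(no output)
```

View pics/e.png

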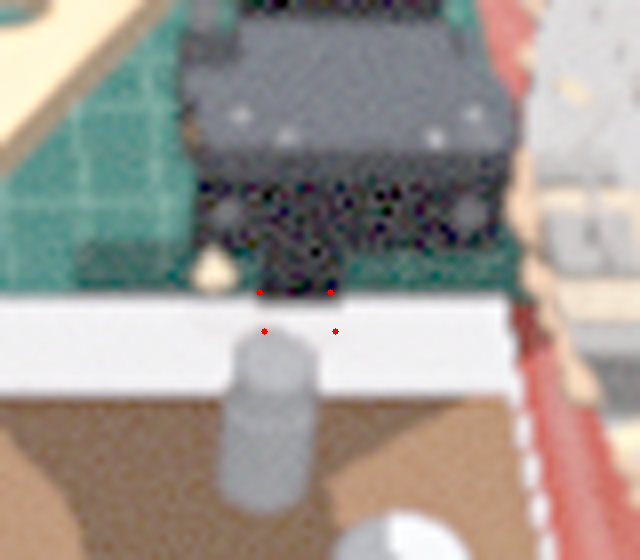

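The front finger lies on its predicted columns, 260–340, so alignment is fine. I'm going down.

Call:
arm_command(
  steps=[
    {"slide":[-0.0005,-0.001,-0.025],"rot":[0,0,0],"grip":0.55},
    {"slide":[0,0,-0.025],"rot":[0,0,0],"grip":0.55},
    {"slide":[0,0,-0.02],"rot":[0,0,0],"grip":0.55},
    {"slide":[0,0,-0.012],"rot":[0,0,0],"grip":0.55},
    {"slide":[0,0,0],"rot":[0,0,0],"grip":0.55},
    {"slide":[0,0,0],"rot":[0,0,0],"grip":0.1},
    {"slide":[0,0,0],"rot":[0,0,0],"grip":0.0},
    {"slide":[0,0,0],"rot":[0,0,0],"grip":0.0},
  ],
  newtons=35,
)

```text
time: 10.25
ee_pos: [0.4793, 0.167, 0.026]
eef_rot: [1.0, 0.003, 0.0, 0.0]
ft_force: [-0.0, -1.6, 2.4]
width: 0.0253
grip_force: 9.2
```

Call:
arm_command(
  steps=[
    {"slide":[0,0,0],"rot":[0,0,0],"grip":0.0},
    {"slide":[0,0,0.01],"rot":[0,0,0],"grip":0.0},
    {"slide":[0,0,0.02],"rot":[0,0,0],"grip":0.0},
    {"slide":[0,0,0.03],"rot":[0,0,0],"grip":0.0},
    {"slide":[-0.01,0,0.02],"rot":[0,0,0],"grip":0.0},
    {"slide":[-0.015,0,0],"rot":[0,0,0],"grip":0.0},
    {"slide":[-0.005,-0.015,0],"rot":[0,0,0],"grip":0.0},
    {"slide":[0,-0.015,0],"rot":[0,0,0],"grip":0.0},
  ],
)

```text
time: 11.25
ee_pos: [0.4482, 0.1353, 0.1047]
eef_rot: [1.0, 0.003, -0.001, 0.0]
ft_force: [0.0, -0.3, -2.0]
width: 0.025
grip_force: 35.0
```

Call:
arm_command(
  steps=[
    {"slide":[0,-0.03,0],"rot":[0,0,7],"grip":0.0},
    {"slide":[0.01,-0.03,0],"rot":[0,0,7],"grip":0.0},
    {"slide":[0.015,-0.03,0],"rot":[0,0,7],"grip":0.0},
    {"slide":[0.02,-0.03,0],"rot":[0,0,7],"grip":0.0},
    {"slide":[0.02,-0.024,0],"rot":[0,0,7],"grip":0.0},
    {"slide":[0.02,-0.02,0],"rot":[0,0,7],"grip":0.0},
    {"slide":[0.018,-0.01,0],"rot":[0,0,7],"grip":0.0},
    {"slide":[0,0,0],"rot":[0,0,6],"grip":0.0},
  ],
)

```text
time: 12.25
ee_pos: [0.5524, -0.0399, 0.1045]
eef_rot: [0.885, 0.465, -0.0, -0.0]
ft_force: [-0.5, 1.1, -1.8]
width: 0.0247
grip_force: 35.0
```

Call:
arm_command(
  steps=[
    {"slide":[-0.001,0.001,-0.02],"rot":[0,0,0],"grip":0.0},
    {"slide":[0,0,-0.02],"rot":[0,0,0],"grip":0.0},
    {"slide":[0,0,-0.012],"rot":[0,0,0],"grip":0.0},
    {"slide":[0,0,0],"rot":[0,0,0],"grip":0.0},
    {"slide":[0,0,-0.008],"rot":[0,0,0],"grip":0.0},
    {"slide":[0,0,-0.008],"rot":[0,0,0],"grip":0.0},
    {"slide":[0,0,-0.008],"rot":[0,0,0],"grip":0.0},
    {"slide":[0,0,0],"rot":[0,0,0],"grip":0.0},
  ],
)

```text
time: 13.25
ee_pos: [0.5505, -0.0361, 0.0288]
eef_rot: [0.885, 0.465, -0.001, -0.0]
ft_force: [0.1, -0.5, -1.8]
width: 0.0254
grip_force: 35.0
```

Call:
arm_command(
  steps=[
    {"slide":[0.0005,-0.002,0],"rot":[0,0,0],"grip":0.0},
    {"slide":[0,0,-0.002],"rot":[0,0,0],"grip":0.0},
    {"slide":[0,0,0],"rot":[0,0,0],"grip":0.5},
    {"slide":[0,0,0],"rot":[0,0,0],"grip":0.5},
    {"slide":[0,0,0],"rot":[0,0,0],"grip":0.5},
    {"slide":[0,0,0.02],"rot":[0,0,0],"grip":0.6},
    {"slide":[0,0,0.03],"rot":[0,0,0],"grip":0.7},
    {"slide":[0,0,0.03],"rot":[0,0,0],"grip":0.7},
  ],
)

```text
time: 14.25
ee_pos: [0.5518, -0.0379, 0.1099]
eef_rot: [0.885, 0.465, 0.0, 0.0]
ft_force: [0.4, 0.4, -0.1]
width: 0.0594
grip_force: 0.0
```

Call:
arm_command(
  steps=[
    {"slide":[-0.03,0.01,0],"rot":[0,0,-7],"grip":0.7},
    {"slide":[-0.03,0.025,0],"rot":[0,0,-7],"grip":0.7},
    {"slide":[-0.03,0.035,0],"rot":[0,0,-7],"grip":0.7},
    {"slide":[-0.01,0.044,0],"rot":[0,0,-7],"grip":0.7},
    {"slide":[0,0.045,0],"rot":[0,0,-7],"grip":0.7},
    {"slide":[0,0.045,0],"rot":[0,0,-7],"grip":0.7},
    {"slide":[0,0.045,0],"rot":[0,0,-7],"grip":0.7},
    {"slide":[0,0.035,0],"rot":[0,0,-6],"grip":0.7},
  ],
)

```text
time: 15.25
ee_pos: [0.4516, 0.2481, 0.1092]
eef_rot: [1.0, 0.002, 0.001, -0.0]
ft_force: [0.8, -1.0, -0.2]
width: 0.0606
grip_force: 0.0
```

```bash
python3 - <<'E'
from h import *
s=sensors.read_state();print(s["ee_pos"],s["eef_rot"].round(3))
p=eyes.camera("side");im=np.array(p["pixels"])
pr=dict(b16=[.5741,-.006,.055],b26=[.5513,-.0388,.055],p36=[.4519,.2462,.055])
for n,x in pr.items(): print(n,proj(p,x).round(1))
cv2.imwrite("pics/f.png",cv2.resize(im[130:290,290:450,::-1],None,fx=3.7,fy=3.7,interpolation=cv2.INTER_CUBIC))
E
```

```text
[0.45160477 0.24814825 0.10920943] [ 1.     0.002  0.001 -0.   ]
b16 [331.7 177.3]
b26 [340.1 169.7]
p36 [389.9 250.3]
```

View pics/f.png

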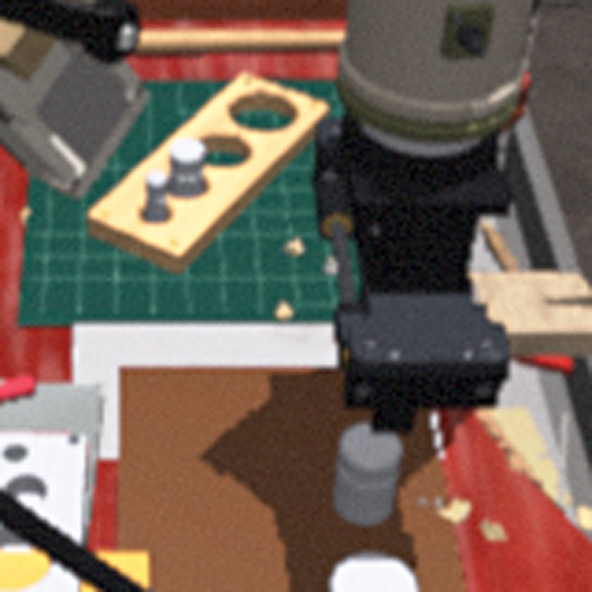

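The 16 and 26 stand in their bores, with tops at crop (156,180) and (187,152). The 36 top is at (369,445), which matches the prediction. I'm going down.

Call:
arm_command(
  steps=[
    {"slide":[0,-0.002,-0.025],"rot":[0,0,0],"grip":0.7},
    {"slide":[0,0,-0.025],"rot":[0,0,0],"grip":0.7},
    {"slide":[0,0,-0.02],"rot":[0,0,0],"grip":0.7},
    {"slide":[0,0,-0.012],"rot":[0,0,0],"grip":0.7},
    {"slide":[0,0,0],"rot":[0,0,0],"grip":0.7},
    {"slide":[0,0,0],"rot":[0,0,0],"grip":0.2},
    {"slide":[0,0,0],"rot":[0,0,0],"grip":0.0},
    {"slide":[0,0,0],"rot":[0,0,0],"grip":0.0},
  ],
  newtons=45,
)

```text
time: 16.3
ee_pos: [0.4518, 0.244, 0.026]
eef_rot: [1.0, 0.003, 0.0, -0.0]
ft_force: [0.3, 0.2, 0.1]
width: 0.0389
grip_force: 0.1
```

Call:
arm_command(
  steps=[
    {"slide":[0,0,0],"rot":[0,0,0],"grip":0.0},
    {"slide":[0,0,0],"rot":[0,0,0],"grip":0.0},
    {"slide":[0,0,0.01],"rot":[0,0,0],"grip":0.0},
    {"slide":[0,0,0.02],"rot":[0,0,0],"grip":0.0},
    {"slide":[0,0,0.03],"rot":[0,0,0],"grip":0.0},
    {"slide":[0,-0.01,0.02],"rot":[0,0,0],"grip":0.0},
    {"slide":[0,-0.02,0],"rot":[0,0,0],"grip":0.0},
    {"slide":[0,-0.03,0],"rot":[0,0,0],"grip":0.0},
  ],
)

```text
time: 17.3
ee_pos: [0.4511, 0.1836, 0.1059]
eef_rot: [1.0, 0.004, -0.0, 0.0]
ft_force: [-0.3, -0.2, -2.1]
width: 0.0351
grip_force: 45.0
```

Call:
arm_command(
  steps=[
    {"slide":[0,-0.04,0],"rot":[0,0,7],"grip":0.0},
    {"slide":[0,-0.045,0],"rot":[0,0,7],"grip":0.0},
    {"slide":[0.01,-0.045,0],"rot":[0,0,7],"grip":0.0},
    {"slide":[0.015,-0.045,0],"rot":[0,0,7],"grip":0.0},
    {"slide":[0.018,-0.04,0],"rot":[0,0,7],"grip":0.0},
    {"slide":[0.018,-0.03,0],"rot":[0,0,7],"grip":0.0},
    {"slide":[0.01,-0.017,0],"rot":[0,0,7],"grip":0.0},
    {"slide":[0,0,0],"rot":[0,0,6],"grip":0.0},
  ],
)

```text
time: 18.3
ee_pos: [0.5223, -0.0801, 0.1053]
eef_rot: [0.885, 0.465, -0.001, -0.0]
ft_force: [-1.1, 0.5, -2.2]
width: 0.0347
grip_force: 45.0
```

Call:
arm_command(
  steps=[
    {"slide":[0,0,-0.02],"rot":[0,0,0],"grip":0.0},
    {"slide":[0,0,-0.02],"rot":[0,0,0],"grip":0.0},
    {"slide":[0,0,0],"rot":[0,0,0],"grip":0.0},
    {"slide":[0,0,0],"rot":[0,0,0],"grip":0.0},
    {"slide":[0,0,0],"rot":[0,0,0],"grip":0.0},
    {"slide":[0,0,0],"rot":[0,0,0],"grip":0.0},
    {"slide":[0,0,0],"rot":[0,0,0],"grip":0.0},
    {"slide":[0,0,0],"rot":[0,0,0],"grip":0.0},
  ],
)

```text
time: 19.3
ee_pos: [0.5226, -0.0781, 0.0657]
eef_rot: [0.886, 0.465, 0.0, 0.0]
ft_force: [-0.7, -0.7, -3.3]
width: 0.0349
grip_force: 45.0
```

Call:
arm_command(
  steps=[
    {"slide":[0,-0.0015,-0.008],"rot":[0,0,0],"grip":0.0},
    {"slide":[0,0,-0.008],"rot":[0,0,0],"grip":0.0},
    {"slide":[0,0,-0.008],"rot":[0,0,0],"grip":0.0},
    {"slide":[0,0,-0.008],"rot":[0,0,0],"grip":0.0},
    {"slide":[0,0,-0.006],"rot":[0,0,0],"grip":0.0},
    {"slide":[0,0,0],"rot":[0,0,0],"grip":0.0},
    {"slide":[0,0,0],"rot":[0,0,0],"grip":0.0},
    {"slide":[0,0,0],"rot":[0,0,0],"grip":0.0},
  ],
)

```text
time: 20.3
ee_pos: [0.5228, -0.0796, 0.0279]
eef_rot: [0.886, 0.465, 0.0, 0.0]
ft_force: [-0.1, 0.2, -2.8]
width: 0.035
grip_force: 45.0
```

Call:
arm_command(
  steps=[
    {"slide":[0,0,-0.001],"rot":[0,0,0],"grip":0.0},
    {"slide":[0,0,0],"rot":[0,0,0],"grip":0.6},
    {"slide":[0,0,0],"rot":[0,0,0],"grip":0.6},
    {"slide":[0,0,0],"rot":[0,0,0],"grip":0.6},
    {"slide":[0,0,0],"rot":[0,0,0],"grip":0.6},
    {"slide":[0,0,0.02],"rot":[0,0,0],"grip":0.8},
    {"slide":[0,0,0.03],"rot":[0,0,0],"grip":0.8},
    {"slide":[0,0,0.03],"rot":[0,0,0],"grip":0.8},
  ],
)

```text
time: 21.3
ee_pos: [0.5224, -0.0795, 0.1074]
eef_rot: [0.885, 0.465, -0.0, -0.0]
ft_force: [1.1, -0.2, -0.2]
width: 0.068
grip_force: 0.0
```

Call:
arm_command(
  steps=[
    {"slide":[-0.02,0.02,0],"rot":[0,0,-7],"grip":0.8},
    {"slide":[-0.025,0.035,0],"rot":[0,0,-7],"grip":0.8},
    {"slide":[-0.02,0.045,0],"rot":[0,0,-7],"grip":0.8},
    {"slide":[-0.005,0.05,0],"rot":[0,0,-7],"grip":0.8},
    {"slide":[0,0.05,0],"rot":[0,0,-7],"grip":0.8},
    {"slide":[0,0.05,0],"rot":[0,0,-7],"grip":0.8},
    {"slide":[0,0.05,0],"rot":[0,0,-7],"grip":0.8},
    {"slide":[0,0.045,0],"rot":[0,0,-6],"grip":0.8},
  ],
)

```text
time: 22.3
ee_pos: [0.4524, 0.2672, 0.1068]
eef_rot: [1.0, 0.001, 0.0, -0.0]
ft_force: [0.1, -0.2, -0.4]
width: 0.0695
grip_force: 0.0
```

Call:
arm_command(
  steps=[
    {"slide":[0.005,0.04,0],"rot":[0,0,0],"grip":0.8},
    {"slide":[0.005,0.03,0],"rot":[0,0,0],"grip":0.8},
    {"slide":[0,0.01,0],"rot":[0,0,0],"grip":0.8},
    {"slide":[0,0,0],"rot":[0,0,0],"grip":0.8},
    {"slide":[0,0,0],"rot":[0,0,0],"grip":0.8},
    {"slide":[0,0,0],"rot":[0,0,0],"grip":0.8},
    {"slide":[0,0,0],"rot":[0,0,0],"grip":0.8},
    {"slide":[0,0,0],"rot":[0,0,0],"grip":0.8},
  ],
)

```text
time: 23.3
ee_pos: [0.4627, 0.3451, 0.1067]
eef_rot: [1.0, 0.003, 0.0, 0.0]
ft_force: [-0.3, 0.5, 0.0]
width: 0.0695
grip_force: 0.0
```

```bash
python3 - <<'E'
from h import *
s=sensors.read_state();print(s["ee_pos"],s["eef_rot"].round(3))
p=eyes.camera("side");im=np.array(p["pixels"])
pr=dict(b36=[.5229,-.08,.055],p46=[.462,.3457,.055])
for n,x in pr.items(): print(n,proj(p,x).round(1))
cv2.imwrite("pics/g.png",cv2.resize(im[140:340,290:450,::-1],None,fx=2.9,fy=2.9,interpolation=cv2.INTER_CUBIC))
E
```

```text
[0.46268958 0.34511373 0.1066557 ] [1.    0.003 0.    0.   ]
b36 [350.1 160.5]
p46 [390.6 288.4]
```

View pics/g.png

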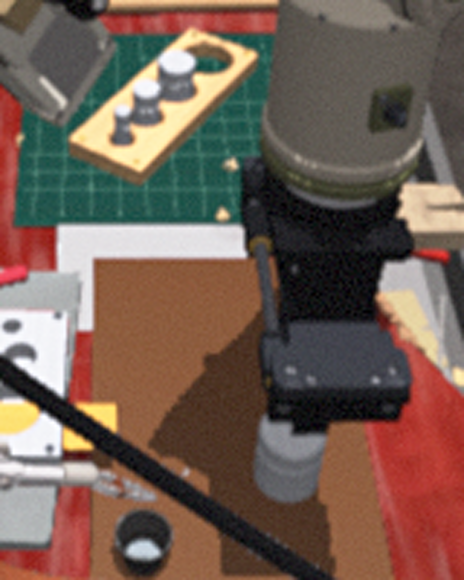

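Three punches are seated, with tops at crop (122,112), (147,88) and (177,63). The gripper is over the 46 at (290,440), and the loupe at (143,540) is well clear. I'm going down.

Call:
arm_command(
  steps=[
    {"slide":[-0.0005,0.0005,-0.025],"rot":[0,0,0],"grip":0.8},
    {"slide":[0,0,-0.025],"rot":[0,0,0],"grip":0.8},
    {"slide":[0,0,-0.018],"rot":[0,0,0],"grip":0.8},
    {"slide":[0,0,-0.0125],"rot":[0,0,0],"grip":0.8},
    {"slide":[0,0,0],"rot":[0,0,0],"grip":0.8},
    {"slide":[0,0,0],"rot":[0,0,0],"grip":0.3},
    {"slide":[0,0,0],"rot":[0,0,0],"grip":0.0},
    {"slide":[0,0,0],"rot":[0,0,0],"grip":0.0},
  ],
  newtons=55,
)

```text
time: 24.35
ee_pos: [0.4623, 0.3461, 0.0266]
eef_rot: [1.0, 0.003, 0.0, -0.0]
ft_force: [-0.6, -1.2, 1.0]
width: 0.0474
grip_force: 1.3
```

Call:
arm_command(
  steps=[
    {"slide":[0,0,0],"rot":[0,0,0],"grip":0.0},
    {"slide":[0,0,0],"rot":[0,0,0],"grip":0.0},
    {"slide":[0,0,0.01],"rot":[0,0,0],"grip":0.0},
    {"slide":[0,0,0.02],"rot":[0,0,0],"grip":0.0},
    {"slide":[0,0,0.03],"rot":[0,0,0],"grip":0.0},
    {"slide":[0,-0.01,0.02],"rot":[0,0,0],"grip":0.0},
    {"slide":[0,-0.025,0],"rot":[0,0,0],"grip":0.0},
    {"slide":[0,-0.035,0],"rot":[0,0,0],"grip":0.0},
  ],
)

```text
time: 25.35
ee_pos: [0.4619, 0.2753, 0.1069]
eef_rot: [1.0, 0.004, 0.0, -0.0]
ft_force: [-0.2, -0.2, -6.2]
width: 0.0447
grip_force: 55.0
```

Call:
arm_command(
  steps=[
    {"slide":[-0.01,-0.045,0],"rot":[0,0,0],"grip":0.0},
    {"slide":[-0.005,-0.05,0],"rot":[0,0,8],"grip":0.0},
    {"slide":[0,-0.05,0],"rot":[0,0,8],"grip":0.0},
    {"slide":[0,-0.05,0],"rot":[0,0,8],"grip":0.0},
    {"slide":[0.01,-0.05,0],"rot":[0,0,8],"grip":0.0},
    {"slide":[0.01,-0.05,0],"rot":[0,0,8],"grip":0.0},
    {"slide":[0.01,-0.04,0],"rot":[0,0,8],"grip":0.0},
    {"slide":[0.005,-0.03,0],"rot":[0,0,7],"grip":0.0},
  ],
)

```text
time: 26.35
ee_pos: [0.4819, -0.0916, 0.1067]
eef_rot: [0.885, 0.466, 0.0, 0.0]
ft_force: [0.4, 1.1, -4.8]
width: 0.0452
grip_force: 55.0
```

Call:
arm_command(
  steps=[
    {"slide":[0.004,-0.022,0],"rot":[0,0,0],"grip":0.0},
    {"slide":[0.003,-0.0175,0],"rot":[0,0,0],"grip":0.0},
    {"slide":[0,0,0],"rot":[0,0,0],"grip":0.0},
    {"slide":[0,0,-0.02],"rot":[0,0,0],"grip":0.0},
    {"slide":[0,0,-0.02],"rot":[0,0,0],"grip":0.0},
    {"slide":[0,0,0],"rot":[0,0,0],"grip":0.0},
    {"slide":[0,0,0],"rot":[0,0,0],"grip":0.0},
    {"slide":[0,0,0],"rot":[0,0,0],"grip":0.0},
  ],
)

```text
time: 27.35
ee_pos: [0.4897, -0.1285, 0.0671]
eef_rot: [0.885, 0.465, 0.001, 0.001]
ft_force: [0.0, -0.2, -5.2]
width: 0.045
grip_force: 55.0
```

Call:
arm_command(
  steps=[
    {"slide":[-0.0008,-0.0005,-0.008],"rot":[0,0,0],"grip":0.0},
    {"slide":[0,0,-0.008],"rot":[0,0,0],"grip":0.0},
    {"slide":[0,0,-0.008],"rot":[0,0,0],"grip":0.0},
    {"slide":[0,0,-0.008],"rot":[0,0,0],"grip":0.0},
    {"slide":[0,0,-0.0065],"rot":[0,0,0],"grip":0.0},
    {"slide":[0,0,0],"rot":[0,0,0],"grip":0.0},
    {"slide":[0,0,0],"rot":[0,0,0],"grip":0.0},
    {"slide":[0,0,0],"rot":[0,0,0],"grip":0.0},
  ],
)

```text
time: 28.35
ee_pos: [0.4883, -0.1292, 0.0277]
eef_rot: [0.886, 0.465, 0.0, 0.0]
ft_force: [0.8, 0.4, -4.5]
width: 0.0451
grip_force: 55.0
```

Call:
arm_command(
  steps=[
    {"slide":[0,0,-0.001],"rot":[0,0,0],"grip":0.0},
    {"slide":[0,0,0],"rot":[0,0,0],"grip":0.75},
    {"slide":[0,0,0],"rot":[0,0,0],"grip":0.75},
    {"slide":[0,0,0],"rot":[0,0,0],"grip":0.75},
    {"slide":[0,0,0],"rot":[0,0,0],"grip":0.75},
    {"slide":[0,0,0.02],"rot":[0,0,0],"grip":0.8},
    {"slide":[0,0,0.03],"rot":[0,0,0],"grip":0.8},
    {"slide":[0,0,0.03],"rot":[0,0,0],"grip":0.8},
  ],
)

```text
time: 29.35
ee_pos: [0.4882, -0.129, 0.1075]
eef_rot: [0.885, 0.465, -0.0, -0.0]
ft_force: [0.9, -0.4, -0.3]
width: 0.0695
grip_force: 0.0
```

Call:
arm_command(
  steps=[
    {"slide":[-0.01,-0.035,0.02],"rot":[0,0,0],"grip":0.8},
    {"slide":[-0.01,-0.035,0.02],"rot":[0,0,0],"grip":0.8},
    {"slide":[-0.01,-0.035,0.01],"rot":[0,0,0],"grip":0.8},
    {"slide":[-0.01,-0.035,0],"rot":[0,0,0],"grip":0.8},
    {"slide":[-0.02,-0.035,0],"rot":[0,0,0],"grip":0.8},
    {"slide":[-0.02,-0.035,0],"rot":[0,0,0],"grip":0.8},
    {"slide":[-0.02,-0.035,0],"rot":[0,0,0],"grip":0.8},
    {"slide":[0,0,0],"rot":[0,0,0],"grip":0.8},
  ],
)

```text
time: 30.35
ee_pos: [0.3859, -0.377, 0.1564]
eef_rot: [0.887, 0.462, -0.001, 0.0]
ft_force: [0.4, -0.4, -0.5]
width: 0.0696
grip_force: 0.0
```

```bash
python3 - <<'E'
from h import *
p=eyes.camera("top");im=np.array(p["pixels"])
o=np.array([.530,-.0697]);ry=np.array([-.569,-.822]);rx=np.array([-.822,.569])
for n,y in zip((16,26,36,46),B):
    w=o+ry*y
    for t in(150,190):
        c,a=blob(im,proj(p,[*w,.055]),4,t)
        if c is not None:
            X=ray(p,c,.055)[:2]-o;print(n,t,"rack x %.1f dy %.1f mm"%(1e3*X@rx,1e3*(X@ry-y)),"area",a)
u,v=proj(p,[.53,-.07,.04]).astype(int)
cv2.imwrite("pics/i.png",cv2.resize(im[v-45:v+45,u-60:u+60,::-1],None,fx=5,fy=5,interpolation=cv2.INTER_CUBIC))
E
```

```text
16 190 rack x -3.1 dy -7.4 mm area 37.0
26 190 rack x 0.4 dy -1.8 mm area 57.6875
36 190 rack x 1.1 dy -0.9 mm area 110.375
```

View pics/i.png

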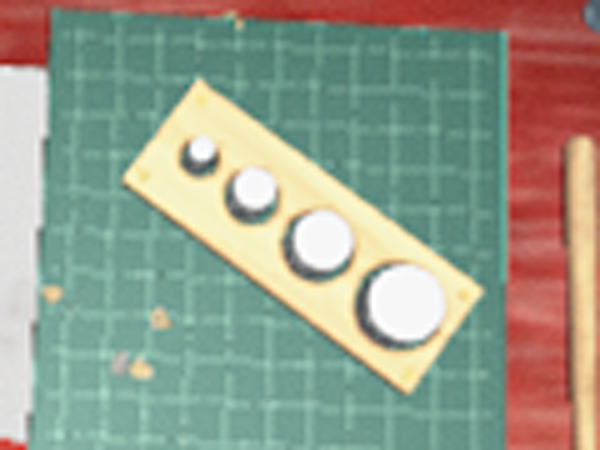

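All four punches stand upright in their bores, with tops at crop (203,150), (254,190), (320,242) and (405,303). The odd reading for the 16 came from its blob merging with the pale rack. I'm handing in.

```bash
python3 -c "
from bench import order;print(order.close_job())"
```

```text
the job is handed in; nothing more can be done
None
```

All four punches are upright in their own bores and the job is handed in at about 30 s on the robot's clock; the final top view shows all four in place, the arm never went near the hammer or the loupe, and no verdict came back.

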